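# Cover the arc lamp compartment and strike the lamp

## Robot

A 6-joint arm with a two-finger parallel gripper is mounted at the origin on the work surface. World frame = base frame: x ahead of the robot, y to its left, z up, the work surface at z = 0. Lengths are in m, angles in rad, forces in N, time in s.
With the tool pointing down it reaches from about 0.275 to 0.875 m from the base axis. Payload 12.5 kg.
Tool frame: the origin (TCP) lies midway between the tips of the shut fingers; the grasp point (between the pads) lies 19 mm behind it; z points along the fingers, y is the line along which they close (so a half turn about z gives the same grasp; the last joint's range is limited). The gripper opens to 85 mm and grips with 20 to 120 N. Pads are 22 mm wide; open, the fingers measure 114 mm over their backs; the gripper's body (76 mm by 85 mm) begins 54 mm behind the grasp point. The pads swing forward as they close: fully open they stand 13 mm farther back than shut.
Start: joints at [1.177, 0.351, 1.652, -0, 1.139, -0.085], TCP at [0.167, 0.524, 0.231] pointing down, gripper open.
Joint ranges: [-2.75, 2.75], [-0.79, 2.1], [0.01, 2.65], [-1.57, 4.71], [0.07, 3.14], [-2.87, 2.87]. Speed limits (rad/s): [2.22, 2.22, 2.79, 3.14, 3.14, 3.14].

## Interface

Orientations are given as a unit quaternion [x, y, z, w].
In Python, from cell import * gives the robot as it stands. The module is installed in compiled form; this text tells all that it offers.
- The arm moves only by the shell command python3 -m inch 'ROWS' [FORCE]. ROWS is JSON, a list of rows, each a list of 7 numbers: the opening, from -1 (shut) to 1 (fully open), then the shift along the tool's x, y, z in mm, then the turn, a rotation vector about the tool's x, y, z in rad. A call has 1 to 10 rows; each row shifts and turns the commanded pose from where the row before left it, along the tool's axes as they then stand; what a row does not reach is not made up. A row lasts 1/8 s, in which the tool goes at most 62.5 mm and 10.7 degrees, less where a joint would pass 70% of its speed; a pose out of reach is approached as far as the arm can. A call with a gripper value outside its range is refused whole. The fingers move at their own pace and stop on an object; FORCE is the grip in N (left out, the last holds). Time passes only in rows, so rows that do not move let the fingers close. It gives the time, the measured TCP pose, the force, the opening and the grip force at its end, in the units of the state.
- observe(): the state, without advancing time (a new reading comes with each control period).
- grab_frame(name): name is "scene" or "side" or "wrist"; returns (picture, depth): 384x512x3 uint8, red, green, blue; 384x512 float32, m along the optical axis (not along the pixel's ray), 0 where there is no reading.
- calibration(name): a dict with "fovy" (degrees; the focal length in pixels is half the picture's height over the tangent of half this angle, whatever the lens; pixels are square), "cx", "cy" (the principal point, pixels), "R" (3x3) and "t" (3): a world point X has camera coordinates R X + t; the wrist camera has in their place "T_tool_cam" (4x4, takes a point from camera to tool coordinates, whose origin is the TCP and whose axes are the flange's). Camera axes: x right, y down, z forward; pixel columns grow to the right and rows downward; lengths in m; the calibration is good to about 2 mm. A picture is of the moment at which its call begins: read the wrist's pose just before it. calibration takes no time and is no camera call.
- sign_off(): hands the job in; it is judged then, once.
The state is a dict: "time_s": time; "joints": joint angles; "dq": joint speeds; "joint_efforts": joint torques, N m; "eef_pos": TCP position; "tcp_rot": TCP orientation; "contact_force": force on the tool from outside, world axes, zero at the start; "ft_torque": the same for the moment, N m; "opening": opening from 0.0 (shut) to 1.0 (fully open); "finger_force": force on a finger pad.
Only numpy, scipy, OpenCV 4.12 (cv2) and the standard library are available. Lean on these libraries where they do the work, as an engineer would, in place of code of your own. Each camera call takes 0.05 s, during which the arm holds its last target. There are 200 camera calls.

## Task

The microscope's lamp supply stands open: pick up its cover plate from the bench and set it, without dropping it, over the two pins so that it lies flush on the housing. Then twist the bar-shaped start knob clockwise to its stop, hold it there for about a second to strike the lamp, and let go so that it springs all the way back. Never turn the start knob while the compartment is open, and leave the round dimmer dial and the other things on the bench as they are.

Things in the scene. Friction and masses are not known exactly. Their poses are not given: they have to be found in the camera images.
- supply: Fixed grey lamp supply, a box 200 (x) by 240 (y) by 72 mm high, on the left or right of the bench. Origin: centre of its underside, at bench level. On top: on the +y half an open compartment 73 mm square, 26 mm deep; on the -y half two black knobs: the bar-shaped start knob at the -x side (axis at x = -50, y = -68 mm), the round dimmer dial at the +x side (x = 52, y = -68 mm).
- seat (a point): Centre of the open compartment on the supply's top face (x = 0, y = 56, z = 72 mm of the supply), axes those of the supply. Two upright steel pins at x = +48 and -48 mm from it (y = 0): 8 mm in diameter, 15 mm tall, tapering to 3 mm over the last 5 mm. With the cover home, the cover's origin is here and its x axis lies along this x axis, either way round.
- cover: Loose grey cover plate, 120 (x) by 90 (y) by 5 mm, about 0.17 kg, flat on the bench, handle up. Origin: centre of its underside. Two 12 mm through holes at x = +48 and -48 mm (y = 0). Aluminium bridge handle along x over the centre: a bar 58 long (x), 12 wide (y), 14 mm tall, from 22 to 36 mm above the underside, on two posts. Half-turn symmetric about z.
- cover_grip (a point): Centre of the cover's handle bar, 29 mm above the plate's underside; axes those of the cover. Grip across y (12 mm).
- start_grip (a point): Grip point of the black start knob, on its upright axis, 35 mm above the supply's top face (107 mm above the bench). The knob has a bar grip 46 long (its x), 14 wide (its y), from 14 to 44 mm above the top face, on a round skirt 46 mm across. The axes turn with the knob; at rest its x is the supply's x.
- start_knob (a joint): Turn of the start knob, rad: 0 at rest, grows clockwise seen from above, stop at 1.1 (63 degrees). A spring drives it back to 0 at all times (about 0.06 N m at rest, 0.13 N m at the stop).
- dimmer (a joint): Turn of the round dimmer dial (36 mm across, 18 mm tall), rad, 0 to 4.2; stays where it is left. Leave it as found.
- dimmer_mark (a point): White mark near the edge of the dimmer dial's top, 16 mm from its axis.
- stain_jar: Bystander: small amber jar, 48 mm across, 62 mm tall. Origin: centre of its underside.
- petri_dish: Bystander: closed glass dish, 92 mm across, 18 mm tall, near the cover. Origin: centre of its underside.
- beaker: Bystander: small glass beaker, 56 mm across, 62 mm tall, near the cover. Origin: centre of its underside.
- reagent_bottle: Bystander: amber bottle, 60 mm across, 130 mm tall, at the back of the bench. Origin: centre of its underside.
- slide_box: Bystander: closed grey slide box, 170 by 90 by 34 mm. Origin: centre of its underside.
- brush: Bystander: small brush 170 mm long, lying on the bench along its x.
Mind the look-alikes: they are no part of the job. Leave any blue, orange or purple look-alike of the cover alone.

How it is judged:
On the way, in this order (a step that is already met when the one before it is completed fails the run):
1. the cover lies flush on the housing over both pins, let go, the start knob still at rest (horizontal distance between cover and seat below 0.005 m and z of cover in the frame of seat between -0.003 and 0.003 m and angle between the z axis of cover and the z axis of seat, either way round below 0.035 rad and angle between the x axis of cover and the x axis of seat, either way round below 0.1 rad and contact force between the fingers and cover below 0.2 N and value of joint start_knob below 0.15 rad), for 0.2 s.
2. the start knob is held at its stop (value of joint start_knob above 1.02 rad), for 0.5 s.
At the end, for the whole second after the job is handed in: The cover lies at rest on the housing over both pins (centre within 5 mm, underside within 3 mm of the top face, level within 2 degrees, sides within 6 degrees of the housing's); the start knob is back within 0.08 rad of rest. Dimmer and bystanders as found (horizontal distance between cover and seat below 0.005 m and z of cover in the frame of seat between -0.003 and 0.003 m and angle between the z axis of cover and the z axis of seat, either way round below 0.035 rad and angle between the x axis of cover and the x axis of seat, either way round below 0.1 rad and linear speed of cover below 0.02 m/s and value of joint start_knob below 0.08 rad); the robot touches nothing.
It fails at once if the start knob turned while the cover is not on (value of joint start_knob above 0.35 rad and (horizontal distance between cover and seat above 0.01 m or z of cover in the frame of seat above 0.008 m)).
It fails at once if the cover dropped (falling free at more than 0.6 m/s) (contact force between the fingers and cover below 0.05 N and linear speed of cover above 0.6 m/s).
It fails at once if the dimmer dial turned by more than about 20 degrees (distance of dimmer_mark from where it was at the start of the episode above 0.006 m).
It fails at once if a bystander moved by more than 20 mm (distance of any of stain_jar, petri_dish, beaker, reagent_bottle, slide_box, brush from where it was at the start of the episode above 0.02 m).
It fails at once if an upright bystander tipped (angle between any of stain_jar, petri_dish, beaker, reagent_bottle, slide_box's own z axis and vertical above 0.35 rad).
It also fails if it takes over 69 s, if anything falls off the work surface, if the arm or the gripper's body presses on something with over 40 N, if the wrist force passes 120 N, or if a joint passes its speed limit or range.

## Working session

There is one attempt and no reset: what is moved stays moved. The work goes in short steps, Python scripts to look and compute and a shell command to move; the robot and the scene stay as the last step left them, time stands still between calls to the robot, and variables do not carry over. Pictures are saved under pics/ and viewed, at most 10 in all, crops included, and the job is handed in when it is done.

```bash
mkdir -p pics; cat > h.py <<'E'
from cell import *
import numpy as np, cv2
from scipy.spatial.transform import Rotation as Ro
def grab(n):
    s=observe(); p,d=grab_frame(n); c=calibration(n)
    f=p.shape[0]/2/np.tan(np.radians(c["fovy"])/2)
    if "R" in c: R=np.array(c["R"]);t=np.array(c["t"]); Rw=R.T; o=-R.T@t
    else:
        T=np.array(c["T_tool_cam"]); Rt=Ro.from_quat(s["tcp_rot"]).as_matrix()
        Rw=Rt@T[:3,:3]; o=Rt@T[:3,3]+np.array(s["eef_pos"])
    v,u=np.mgrid[:p.shape[0],:p.shape[1]]
    P=np.stack([(u-c["cx"])/f*d,(v-c["cy"])/f*d,d],-1)@Rw.T+o
    P[d==0]=np.nan
    return p,d,P
def save(n,p,s=1,box=None):
    if box: p=p[box[1]:box[3],box[0]:box[2]]
    cv2.imwrite("pics/"+n+".png",cv2.resize(p[:,:,::-1],None,fx=s,fy=s,interpolation=cv2.INTER_CUBIC))
E
python3 - <<'E'
from h import *
for n in("scene","side"):
    p,d,P=grab(n); np.savez("/tmp/"+n,p=p,d=d,P=P); save(n,p,1.5)
print(observe())
E
```

```text
{'time_s': 0.1, 'joints': array([ 1.17741602e+00,  3.51183530e-01,  1.65230600e+00,  2.84659437e-05,
        1.13913030e+00, -8.45647540e-02]), 'dq': array([-0.00102308, -0.00253022, -0.0029575 , -0.00070844,  0.00198586,
        0.00025904]), 'joint_efforts': array([-5.28423334e-04, -5.06832755e+01, -2.91873837e+01, -1.14742402e-04,
        2.68158583e-03, -1.62748513e-06]), 'eef_pos': array([0.16700482, 0.52373847, 0.23083218]), 'tcp_rot': array([ 1.53800820e-01,  9.88101738e-01, -4.95931680e-04, -1.34125183e-04]), 'contact_force': array([ 0.63842265, -0.15769282,  1.13446025]), 'ft_torque': array([-0.02165238,  0.06016779,  0.01646524]), 'finger_force': 0.0, 'opening': 0.9981959813363183}
```

View pics/scene.png

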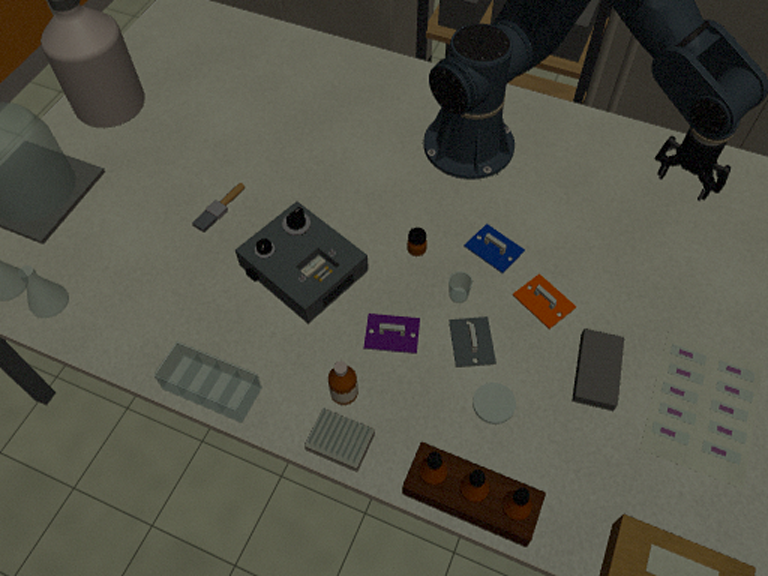

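View pics/side.png

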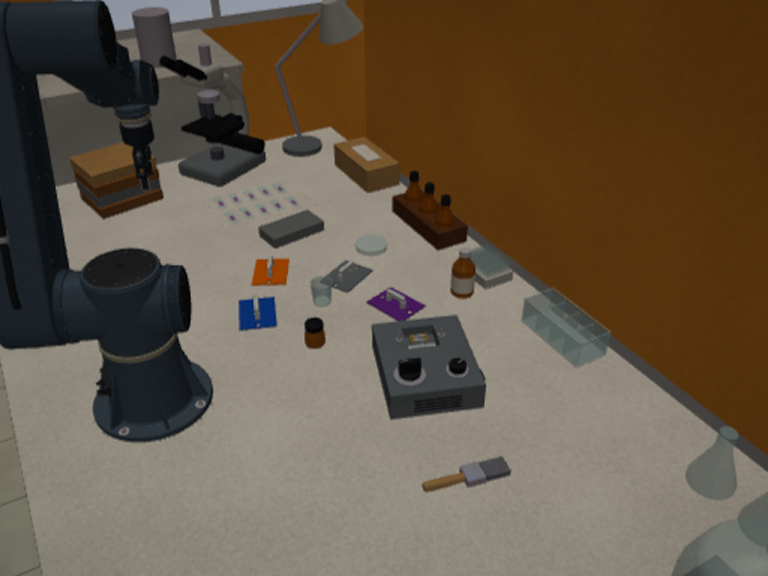

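The scene shows four plates with handles: blue (495,248), orange (544,300), purple (392,333) and grey (472,342), in 1.5x pixels. The grey one matches "grey cover plate". The blue, orange and purple ones are the look-alikes to leave alone. The supply is at (302,260), with the bar knob at (297,218) and the dial at (263,246).

```bash
python3 - <<'E'
from h import *
z=np.load("/tmp/scene.npz");p,P=z["p"],z["P"]
save("crop",p,4,(225,120,395,265))
for n,(u,v) in dict(cover=(315,228),jar=(278,160),beaker=(306,191),dish=(329,268),purple=(261,222),orange=(363,200),blue=(330,165),sup=(190,180),bottle=(228,257),knob=(197,143),dial=(176,163)).items():
    print(n,np.nanmedian(P[v-2:v+3,u-2:u+3].reshape(-1,3),0).round(3))
def rect(m,name):
    Q=P[m][:,:2].astype(np.float32); r=cv2.minAreaRect(Q*1000); print(name,len(Q),r)
# supply top
X=P[...,0];Y=P[...,1];Z=P[...,2]
def comp(m,u,v):
    m=cv2.morphologyEx(m.astype(np.uint8),cv2.MORPH_OPEN,np.ones((3,3)))
    n,l=cv2.connectedComponents(m); return l==l[v,u]
rect(comp((Z>.06)&(Z<.082),190,180),"supply top")
c=comp((Z>-.004)&(Z<.012)&(p.max(2)<105),303,225)
print(p[232,306],p[232,290],p[228,303])
rect(c,"cover")
h=(Z>.022)&(Z<.05)&(np.hypot(X-P[228,315,0],Y-P[228,315,1])<.045);rect(h,"handle")
E
```

```text
cover [0.586 0.216 0.031]
jar [0.396 0.005 0.059]
beaker [0.448 0.135 0.009]
dish [0.697 0.304 0.016]
purple [0.626 0.037 0.006]
orange [0.407 0.331 0.007]
blue [0.31  0.176 0.004]
sup [ 0.603 -0.239  0.072]
bottle [0.819 0.009 0.089]
knob [ 0.474 -0.272  0.11 ]
dial [ 0.571 -0.308  0.091]
supply top 2705 ((544.1065673828125, -228.8359375), (248.65130615234375, 205.73574829101562), 71.29024505615234)
[46 53 50] [108 110  97] [52 56 52]
cover 771 ((570.1204223632812, 210.48582458496094), (124.58349609375, 93.87052917480469), 28.644512176513672)
handle 60 ((573.0632934570312, 211.53480529785156), (57.344749450683594, 13.014756202697754), 27.785999298095703)
```

View pics/crop.png

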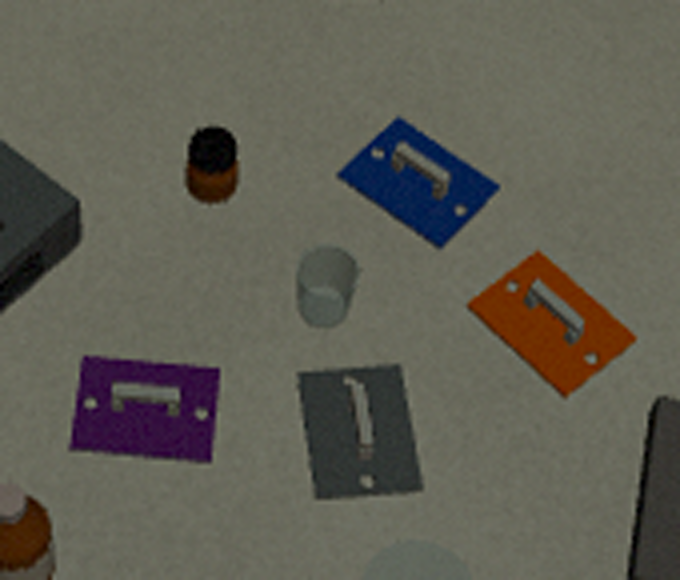

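The crop confirms the plain grey plate at crop pixel (360,430). It is 124x94 mm with its handle up, and the beaker and dish are nearby. I'll go above it.

```bash
cat >> h.py <<'E'
def go(pos,yaw):
    """turn first (rotvec), then shift in turned tool axes, mm. yaw: world angle (deg) of tool y, tool down"""
    s=observe(); R=Ro.from_quat(s["tcp_rot"]).as_matrix(); a=np.radians(yaw)
    y=np.array([np.cos(a),np.sin(a),0]); z=np.array([0,0,-1.]); T=np.stack([np.cross(y,z),y,z],1)
    print("turn",Ro.from_matrix(R.T@T).as_rotvec().round(3),"shift",(T.T@(np.array(pos)-s["eef_pos"])*1000).round(1),"pos",s["eef_pos"].round(4),"t",round(s["time_s"],2))
E
python3 -c "
from h import *
go((.571,.211,.25),118.5)
print(calibration('wrist'))"
```

```text
turn [-0.001 -0.001 -0.806] shift [-205.8 -467.6  -19.2] pos [0.167  0.5237 0.2308] t 0.1
{'fovy': 70.6714289836685, 'cx': 256.67555670784526, 'cy': 189.3973018071343, 'T_tool_cam': array([[ 2.99574853e-04, -9.63513444e-01, -2.67659770e-01,
         6.88708069e-02],
       [ 9.99998421e-01, -1.80223070e-04,  1.76799722e-03,
         6.39680886e-04],
       [-1.75172756e-03, -2.67659877e-01,  9.63511869e-01,
        -1.42963597e-01],
       [ 0.00000000e+00,  0.00000000e+00,  0.00000000e+00,
         1.00000000e+00]])}
```

```bash
python3 -m inch '[[1,0,0,0,0,0,-0.162],[1,0,0,0,0,0,-0.162],[1,0,0,0,0,0,-0.162],[1,0,0,0,0,0,-0.16],[1,0,0,0,0,0,-0.16],[1,0,0,-19,0,0,0]]' && python3 -m inch '[[1,-20.6,-46.8,0,0,0,0],[1,-20.6,-46.8,0,0,0,0],[1,-20.6,-46.8,0,0,0,0],[1,-20.6,-46.8,0,0,0,0],[1,-20.6,-46.8,0,0,0,0],[1,-20.6,-46.8,0,0,0,0],[1,-20.6,-46.8,0,0,0,0],[1,-20.6,-46.8,0,0,0,0],[1,-20.6,-46.8,0,0,0,0],[1,-20.6,-46.8,0,0,0,0]]' && python3 -m inch '[[1,0,0,0,0,0,0],[1,0,0,0,0,0,0]]'
python3 - <<'E'
from h import *
go((.571,.211,.25),118.5)
p,d,P=grab("wrist"); np.savez("/tmp/w1",p=p,d=d,P=P); save("w1",p,1.5)
X,Y,Z=P[...,0],P[...,1],P[...,2]
h=((Z>.022)&(Z<.05)&(np.hypot(X-.571,Y-.211)<.045)).astype(np.uint8)
h=cv2.morphologyEx(h,cv2.MORPH_OPEN,np.ones((3,3)))>0
print("handle",cv2.minAreaRect((P[h][:,:2]*1000).astype(np.float32)),P[h].mean(0))
c=(Z>-.004)&(Z<.012)&(p.max(2)<80)&(np.hypot(X-.571,Y-.211)<.09)
c=cv2.morphologyEx(c.astype(np.uint8),cv2.MORPH_OPEN,np.ones((5,5)))>0
print("plate",cv2.minAreaRect((P[c][:,:2]*1000).astype(np.float32)),c.sum())
E
```

```text
time_s: 0.85
eef_pos: [0.1668, 0.5232, 0.2491]
tcp_rot: [-0.247, 0.969, -0.001, -0.001]
contact_force: [-0.3, -0.3, 0.6]
opening: 1.001
finger_force: 0.0
time_s: 2.1
eef_pos: [0.5725, 0.2096, 0.25]
tcp_rot: [-0.246, 0.969, 0.0, -0.0]
contact_force: [0.2, 0.6, 0.5]
opening: 0.998
finger_force: 0.0
time_s: 2.35
eef_pos: [0.5709, 0.211, 0.2498]
tcp_rot: [-0.246, 0.969, 0.0, -0.001]
contact_force: [-0.0, 0.9, -0.4]
opening: 0.997
finger_force: 0.0
turn [ 0.    -0.001 -0.001] shift [-0.1 -0.1 -0.2] pos [0.5709 0.211  0.2498] t 2.35
handle ((568.8602905273438, 214.041015625), (57.78776168823242, 10.971834182739258), 28.555952072143555) [0.56732488 0.21328678 0.03573532]
plate ((0.0, 0.0), (0.0, 0.0), 0.0) 0
```

View pics/w1.png

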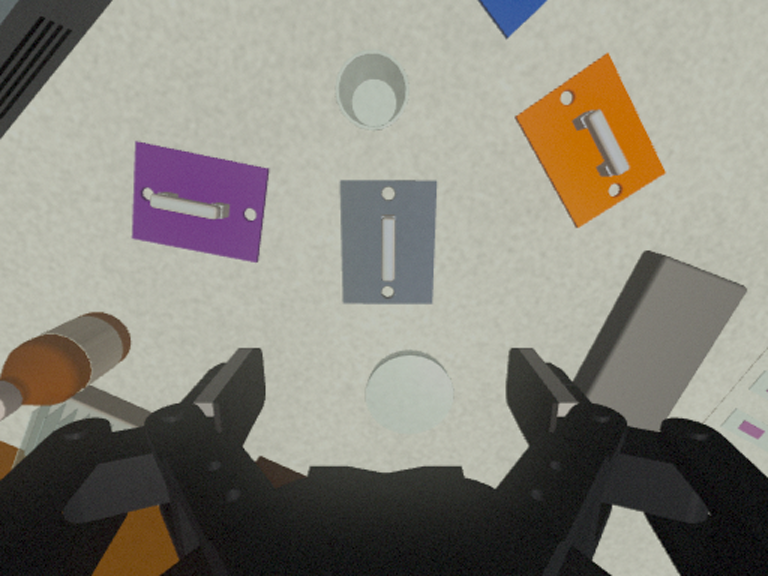

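The wrist view shows the grey cover at (388,242), its handle aligned with the tool, the beaker at (373,92) and the dish at (410,390). I'll refine the fix from the plate.

```bash
python3 - <<'E'
from h import *
z=np.load("/tmp/w1.npz");p,P=z["p"],z["P"];X,Y,Z=P[...,0],P[...,1],P[...,2]
print(p[185,240],p[100,260],p[160,240])
c=(Z>-.006)&(Z<.014)&(p.max(2)<140)&(np.hypot(X-.571,Y-.211)<.09)
c=cv2.morphologyEx(c.astype(np.uint8),cv2.MORPH_OPEN,np.ones((5,5)))>0
print("plate",cv2.minAreaRect((P[c][:,:2]*1000).astype(np.float32)),c.sum(),np.nanmedian(Z[c]))
go((.569,.2135,.25),118.55)
E
```

```text
[112 120 122] [186 188 175] [110 117 120]
plate ((568.2374877929688, 214.33395385742188), (118.5504379272461, 89.3618392944336), 28.478240966796875) 4487 0.005425245995979711
turn [ 0.    -0.001 -0.001] shift [0.5 2.6 0.1] pos [0.5707 0.2114 0.2501] t 2.4
```

```bash
python3 -m inch '[[0,0.6,3.5,40,0,0,0],[0,0,0,40,0,0,0],[0,0,0,40,0,0,0],[0,0,0,40,0,0,0],[0,0,0,40,0,0,0],[0,0,0,20,0,0,0],[0,0,0,18,0,0,0],[0,0,0,0,0,0,0],[0,0,0,0,0,0,0]]' 40 && python3 -m inch '[[-1,0,0,0,0,0,0],[-1,0,0,0,0,0,0],[-1,0,0,0,0,0,0],[-1,0,0,0,0,0,0],[-1,0,0,0,0,0,0],[-1,0,0,0,0,0,0]]' 50
```

```text
time_s: 3.52
eef_pos: [0.5699, 0.214, 0.0134]
tcp_rot: [-0.246, 0.969, 0.0, 0.001]
contact_force: [0.6, 0.1, 0.1]
opening: 0.494
finger_force: 0.0
time_s: 4.28
eef_pos: [0.5697, 0.2138, 0.0132]
tcp_rot: [-0.246, 0.969, 0.0, 0.001]
contact_force: [-1.5, -0.1, 6.2]
opening: 0.128
finger_force: 49.8
```

```bash
python3 -m inch '[[-1,0,0,-5,0,0,0],[-1,0,0,-10,0,0,0],[-1,0,0,-20,0,0,0],[-1,0,0,-40,0,0,0],[-1,0,0,-50,0,0,0],[-1,0,0,-50,0,0,0],[-1,0,0,-50,0,0,0],[-1,0,0,-40,0,0,0],[-1,0,0,0,0,0,0]]' && python3 -c "
from h import *
go((.632,.033,.28),71)"
```

```text
time_s: 5.4
eef_pos: [0.5701, 0.214, 0.282]
tcp_rot: [-0.246, 0.969, 0.0, 0.003]
contact_force: [-1.0, -0.2, -1.6]
opening: 0.128
finger_force: 48.9
turn [0.001 0.007 0.829] shift [-117.5 -151.     2. ] pos [0.5701 0.214  0.282 ] t 5.4
```

```bash
python3 -m inch '[[-1,0,0,0,0,0,0.14],[-1,0,0,0,0,0,0.14],[-1,0,0,0,0,0,0.14],[-1,0,0,0,0,0,0.14],[-1,0,0,0,0,0,0.14],[-1,0,0,0,0,0,0.13]]' && python3 -m inch '[[-1,-10,-15,0,0,0,0],[-1,-20,-25,0,0,0,0],[-1,-27,-35,0,0,0,0],[-1,-27,-35,0,0,0,0],[-1,-22,-25,0,0,0,0],[-1,-11,-15,0,0,0,0],[-1,0,0,0,0,0,0],[-1,0,0,0,0,0,0]]'
python3 - <<'E'
from h import *
go((.632,.033,.28),71)
p,d,P=grab("wrist"); np.savez("/tmp/w2",p=p,d=d,P=P,R=observe()["tcp_rot"],o=observe()["eef_pos"]); save("w2",p,1.5)
E
```

```text
time_s: 6.15
eef_pos: [0.5686, 0.2135, 0.2768]
tcp_rot: [0.168, 0.986, -0.0, -0.001]
contact_force: [0.4, 0.3, -1.2]
opening: 0.132
finger_force: 48.8
time_s: 7.15
eef_pos: [0.6304, 0.0345, 0.2772]
tcp_rot: [0.165, 0.986, 0.0, -0.0]
contact_force: [-0.3, 0.6, -1.8]
opening: 0.128
finger_force: 48.8
turn [ 0. -0.  0.] shift [-2.  -0.9 -2.8] pos [0.6304 0.0345 0.2772] t 7.15
```

View pics/w2.png

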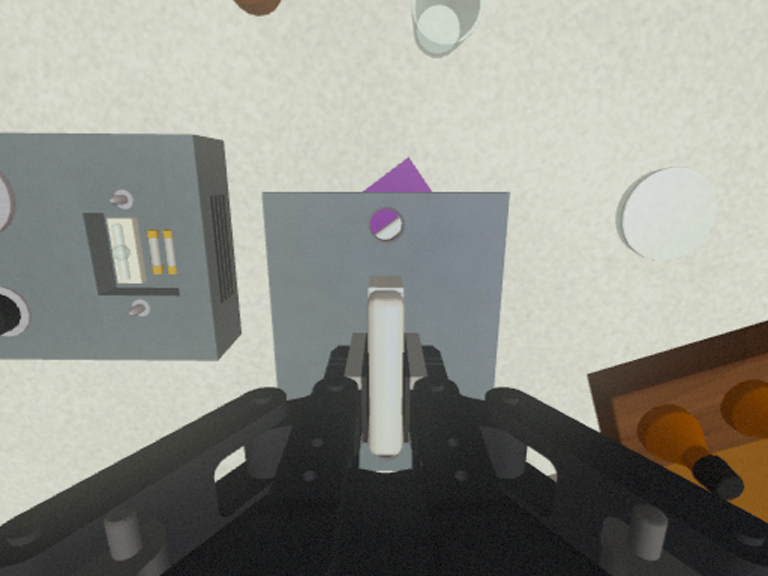

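The wrist view shows the supply at left, with pins near (127,200) and (145,309) and the compartment between them. The cover is held square, with its hole at (386,223). I'll measure both from depth.

```bash
cat > m.py <<'E'
from h import *
z=np.load("/tmp/w2.npz");p,P,o=z["p"],z["P"],z["o"];Rt=Ro.from_quat(z["R"]).as_matrix()
X,Y,Z=P[...,0],P[...,1],P[...,2]
m=(abs(Z-.072)<.006); m[:, 165:]=False; m[260:]=False
m=cv2.morphologyEx(m.astype(np.uint8),cv2.MORPH_OPEN,np.ones((3,3)))>0
print("top z",np.median(Z[m]),m.sum())
r=cv2.minAreaRect((P[m][:,:2]*1000).astype(np.float32));print(r)
a=r[2] if r[2]<45 else r[2]-90
print("yaw deg",a)
A=np.radians(a);S=np.array([[np.cos(A),np.sin(A)],[-np.sin(A),np.cos(A)]])
q=P[m][:,:2]@S.T
# edges by rows/cols: extremes per bin
def edge(c,other,hi):
    b=np.round(other/.004).astype(int); e=[(c[b==k].max() if hi else c[b==k].min()) for k in np.unique(b) if (b==k).sum()>10]
    return np.median(e)
x0,x1,y1=edge(q[:,0],q[:,1],0),edge(q[:,0],q[:,1],1),edge(q[:,1],q[:,0],1)
print("width",x1-x0); seat=S.T@np.array([(x0+x1)/2,y1-.064]);print("seat edges",seat)
# pins
t=P.reshape(-1,3);t=t[(t[:,2]>.076)&(t[:,2]<.09)&(np.hypot(*(t[:,:2]-seat).T)<.062)]
w=(t[:,:2]-seat)@S.T
for s in(1,-1):
    k=(w[:,0]*s>.035)&(abs(w[:,1])<.02);print("pin",s,k.sum(),w[k].mean(0),w[k].min(0),w[k].max(0),t[k][:,2].max())
# plate in hand, tool coords
T=(P-o)@Rt
k=(abs(T[...,2]-.006)<.012)&(abs(T[...,1])<.06)&(abs(T[...,0])<.075);k[262:]=False
k=cv2.morphologyEx(k.astype(np.uint8),cv2.MORPH_OPEN,np.ones((5,5)))>0
k[:, :]&=~((abs(T[...,1])<.022)&(T[...,0]<.036))
B=T[k];C=np.c_[B[:,:2],np.ones(len(B))];f=np.linalg.lstsq(C,B[:,2],rcond=None)[0];print("plane tool z=",f,len(B))
b=B[(B[:,0]>.0)]
print("plate y edges",edge(b[:,1],b[:,0],0),edge(b[:,1],b[:,0],1),"x top",edge(b[abs(b[:,1])<.04][:,0],b[abs(b[:,1])<.04][:,1],1))
r=cv2.minAreaRect((B[:,:2]*1000).astype(np.float32));print(r)
E
python3 m.py
```

```text
top z 0.07194354870113473 17517
((548.1532592773438, -208.20652770996094), (203.7951202392578, 200.44326782226562), 70.51915740966797)
yaw deg -19.48084259033203
width 0.19880257555053216
seat edges [ 0.56057601 -0.17316464]
pin 1 48 [0.04691554 0.00138334] [ 0.04355047 -0.00244927] [0.05093956 0.00423387] 0.08694750533468598
pin -1 56 [-0.04837899  0.00145155] [-0.05186918 -0.00195499] [-0.04435813  0.003647  ] 0.08831112340561431
plane tool z= [-0.00166336 -0.0012524   0.00794664] 13513
plate y edges -0.044447729980331266 0.04563160965458861 x top 0.06165325154695564
((20.92183494567871, 0.5824203491210938), (81.53063201904297, 90.63794708251953), 0.029517879709601402)
```

```bash
python3 -c "
from h import *
go((.5617,-.1733,.115),70.5)"
```

```text
turn [ 0.    -0.     0.009] shift [  -4.6 -219.   162.3] pos [0.6304 0.0347 0.2773] t 7.2
```

```bash
python3 -m inch '[[-1,-0.6,-15,0,0,0,0.009],[-1,-0.8,-30,0,0,0,0],[-1,-0.8,-40,0,0,0,0],[-1,-0.8,-45,0,0,0,0],[-1,-0.8,-40,0,0,0,0],[-1,-0.8,-30,0,0,0,0],[-1,0,-15,10,0,0,0],[-1,0,-4,20,0,0,0],[-1,0,0,35,0,0,0]]' && python3 -m inch '[[-1,0,0,35,0,0,0],[-1,0,0,30,0,0,0],[-1,0,0,20,0,0,0],[-1,0,0,12,0,0,0],[-1,0,0,0,0,0,0],[-1,0,0,0,0,0,0]]'
python3 - <<'E'
from h import *
go((.5617,-.1733,.115),70.5)
p,d,P=grab("wrist"); np.savez("/tmp/w3",p=p,d=d,P=P); save("w3",p,4,(170,95,350,235))
E
```

```text
time_s: 8.32
eef_pos: [0.562, -0.1743, 0.2119]
tcp_rot: [0.17, 0.985, -0.0, 0.001]
contact_force: [1.2, -0.4, -2.5]
opening: 0.129
finger_force: 48.9
time_s: 9.07
eef_pos: [0.5623, -0.1743, 0.1161]
tcp_rot: [0.17, 0.985, -0.0, 0.001]
contact_force: [0.2, 0.5, -1.2]
opening: 0.127
finger_force: 48.9
turn [-0.     0.001 -0.001] shift [0.9 0.7 1.1] pos [ 0.5623 -0.1743  0.1161] t 9.07
```

View pics/w3.png

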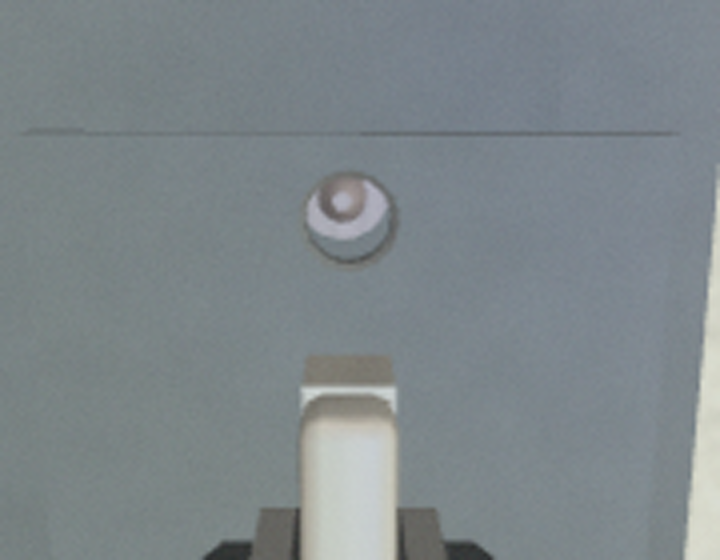

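```bash
cat >> h.py <<'E'
def ray(u,v,z):
    s=observe();c=calibration("wrist");f=192/np.tan(np.radians(c["fovy"])/2)
    T=np.array(c["T_tool_cam"]);Rt=Ro.from_quat(s["tcp_rot"]).as_matrix()
    D=Rt@T[:3,:3]@np.array([(u-c["cx"])/f,(v-c["cy"])/f,1]);o=Rt@T[:3,3]+s["eef_pos"]
    return Rt.T@(o+D*(z-o[2])/D[2]-s["eef_pos"])*1000
E
python3 -c "
from h import *
print(ray(255.6,145,.087),ray(257.6,149.3,observe()['eef_pos'][2]-.008))"
```

```text
[50.16364344  0.23269115 29.09969511] [50.09749655  1.38771333  7.9256817 ]
```

```bash
python3 -m inch '[[-1,0,-1.2,0,0,0,0],[-1,0,0,4,0,0,0],[-1,0,0,4,0,0,0],[-1,0,0,4,0,0,0],[-1,0,0,4,0,0,0],[-1,0,0,4,0,0,0],[-1,0,0,0,0,0,0]]'
python3 - <<'E'
from h import *
p,d,P=grab("wrist"); save("w4",p,4,(170,95,350,235))
E
```

```text
time_s: 10.0
eef_pos: [0.5613, -0.1753, 0.0949]
tcp_rot: [0.17, 0.985, 0.0, -0.0]
contact_force: [-0.8, -0.4, -2.0]
opening: 0.127
finger_force: 48.9
```

View pics/w4.png

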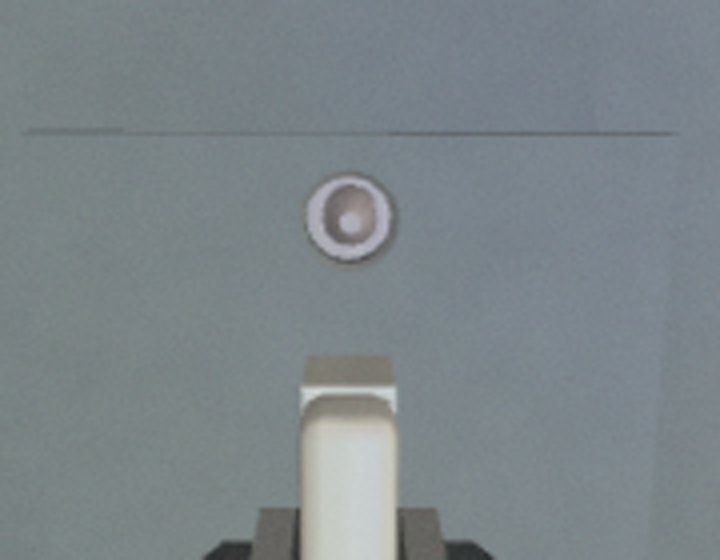

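The pin at (350,216) is centred in the hole and there's no contact force, so I'll lower the cover to the housing.

```bash
python3 -m inch '[[-1,0,0,3,0,0,0],[-1,0,0,3,0,0,0],[-1,0,0,2,0,0,0],[-1,0,0,1,0,0,0],[-1,0,0,1,0,0,0],[-1,0,0,0,0,0,0],[-1,0,0,0,0,0,0]]'
```

```text
time_s: 10.92
eef_pos: [0.5614, -0.1753, 0.0853]
tcp_rot: [0.17, 0.985, 0.0, 0.0]
contact_force: [0.2, 0.1, -2.3]
opening: 0.127
finger_force: 49.0
```

Not touching yet; I'll press lightly.

```bash
python3 -m inch '[[-1,0,0,0.5,0,0,0],[-1,0,0,0.5,0,0,0],[-1,0,0,0,0,0,0],[-1,0,0,0,0,0,0]]'
```

```text
time_s: 11.42
eef_pos: [0.5615, -0.1754, 0.0852]
tcp_rot: [0.17, 0.985, -0.0, 0.0]
contact_force: [-4.5, 1.7, 8.5]
opening: 0.13
finger_force: 50.4
```

```bash
python3 -m inch '[[-0.3,0,0,0,0,0,0],[-0.3,0,0,0,0,0,0],[-0.3,0,0,0,0,0,0],[-0.3,0,0,0,0,0,0],[-0.3,0,0,-5,0,0,0],[-0.3,0,0,-15,0,0,0],[-0.3,0,0,-40,0,0,0],[-0.3,0,0,-60,0,0,0],[-0.3,0,0,-60,0,0,0],[-0.3,0,0,0,0,0,0]]'
python3 -m inch '[[-0.3,0,-20,0,0,0,0],[-0.3,0,0,0,0,0,0],[-0.3,0,0,0,0,0,0]]'
python3 - <<'E'
from h import *
p,d,P=grab("wrist"); np.savez("/tmp/w5",p=p,d=d,P=P); save("w5",p,1.5)
X,Y,Z=P[...,0],P[...,1],P[...,2]
A=np.radians(-19.48);S=np.array([[np.cos(A),np.sin(A)],[-np.sin(A),np.cos(A)]])
seat=np.array([.5604,-.1722])
W=(P[...,:2]-seat)@S.T
m=(abs(Z-.0775)<.0025)&(abs(W[...,0])<.08)&(abs(W[...,1])<.07)
m=cv2.morphologyEx(m.astype(np.uint8),cv2.MORPH_OPEN,np.ones((5,5)))>0
print("cover rel seat est",cv2.minAreaRect((W[m]*1000).astype(np.float32)),np.median(Z[m]),m.sum())
B=P[m];print(np.linalg.lstsq(np.c_[B[:,:2]-seat,np.ones(len(B))],B[:,2],rcond=None)[0])
k=(Z>.10)&(Z<.125)&(np.hypot(W[...,0]+.05,W[...,1]+.124)<.035)
print("knob",cv2.minAreaRect((W[k]*1000).astype(np.float32)),k.sum(),np.median(Z[k]) if k.any() else 0)
print(observe()["eef_pos"])
E
```

```text
time_s: 12.68
eef_pos: [0.5631, -0.176, 0.2704]
tcp_rot: [0.17, 0.985, -0.001, 0.005]
contact_force: [-0.8, 0.4, -0.1]
opening: 0.348
finger_force: 0.0
time_s: 13.05
eef_pos: [0.5543, -0.1944, 0.2635]
tcp_rot: [0.17, 0.985, 0.0, -0.001]
contact_force: [0.6, 0.4, 0.1]
opening: 0.348
finger_force: 0.0
cover rel seat est ((0.8878059387207031, -1.6577224731445312), (90.19062042236328, 119.00956726074219), 89.86152648925781) 0.07741942599148216 6089
[1.44862109e-05 1.10160301e-03 7.74151393e-02]
knob ((-49.63443374633789, -124.96492004394531), (44.72706985473633, 14.486976623535156), 0.7488579750061035) 740 0.11556395489858617
[ 0.55447228 -0.19421912  0.2635986 ]
```

View pics/w5.png

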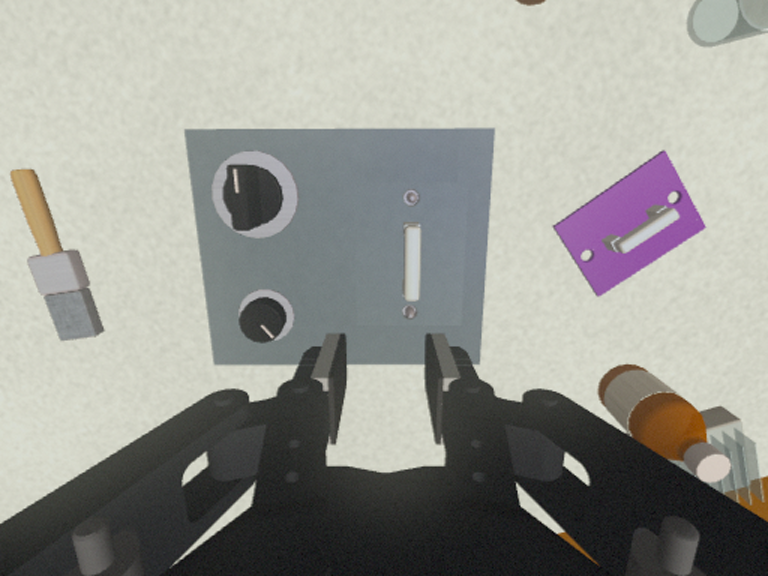

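Both pins show through the cover's holes, at (411,198) and (409,312). The plate is level at z 77.4 mm, so it is flush, and the knob bar at (252,197) is still at rest. I'll go to the knob.

```bash
python3 -c "
from h import *
go((.4721,-.2738,.2),70.5); print(observe()['joints'])"
```

```text
turn [ 0.    -0.001 -0.002] shift [  51.1 -102.5   63.6] pos [ 0.5545 -0.1942  0.2636] t 13.1
[-4.16179834e-01  3.90003211e-01  1.51213835e+00  6.21027246e-05
  1.24078627e+00 -1.64482999e+00]
```

```bash
python3 -m inch '[[0,10,-20,0,0,0,0],[0,15,-30,0,0,0,0],[0,15,-30,0,0,0,0],[0,11.1,-22.5,20,0,0,0],[0,0,0,22,0,0,0],[0,0,0,22,0,0,0],[0,0,0,0,0,0,0],[0,0,0,0,0,0,0]]' 30
python3 - <<'E'
from h import *
go((.4721,-.2738,.091),70.5)
p,d,P=grab("wrist")
k=(P[...,2]>.108)&(P[...,2]<.122)&(np.hypot(P[...,0]-.4721,P[...,1]+.2738)<.03)
print(cv2.minAreaRect((P[k][:,:2]*1000).astype(np.float32)),k.sum(),np.median(P[k][:,2]))
E
```

```text
time_s: 14.1
eef_pos: [0.4722, -0.274, 0.2012]
tcp_rot: [0.17, 0.985, -0.0, 0.0]
contact_force: [0.1, -0.1, -0.3]
opening: 0.499
finger_force: 0.0
turn [-0.     0.001 -0.002] shift [  0.2   0.2 110.2] pos [ 0.4722 -0.274   0.2012] t 14.1
((471.4573669433594, -273.772216796875), (13.628730773925781, 45.768348693847656), 70.24324035644531) 798 0.1160714741892225
```

```bash
python3 -m inch '[[0,0.6,0,30,0,0,0],[0,0,0,35,0,0,0],[0,0,0,25,0,0,0],[0,0,0,15,0,0,0],[0,0,0,5,0,0,0],[0,0,0,0,0,0,0],[0,0,0,0,0,0,0]]' && python3 -m inch '[[-1,0,0,0,0,0,0],[-1,0,0,0,0,0,0],[-1,0,0,0,0,0,0],[-1,0,0,0,0,0,0],[-1,0,0,0,0,0,0],[-1,0,0,0,0,0,0]]' 30
```

```text
time_s: 15.02
eef_pos: [0.4721, -0.2737, 0.0912]
tcp_rot: [0.17, 0.985, -0.0, 0.001]
contact_force: [0.1, 0.1, -0.2]
opening: 0.499
finger_force: 0.0
time_s: 15.78
eef_pos: [0.4716, -0.2744, 0.0909]
tcp_rot: [0.17, 0.985, -0.001, 0.0]
contact_force: [-4.1, -5.1, 4.6]
opening: 0.154
finger_force: 31.9
```

```bash
python3 -m inch '[[-1,0,0,0,0,0,0.1],[-1,0,0,0,0,0,0.15],[-1,0,0,0,0,0,0.15],[-1,0,0,0,0,0,0.15],[-1,0,0,0,0,0,0.15],[-1,0,0,0,0,0,0.15],[-1,0,0,0,0,0,0.15],[-1,0,0,0,0,0,0.08],[-1,0,0,0,0,0,0],[-1,0,0,0,0,0,0]]'; python3 -c "
from h import *
s=observe();go((.4716,-.274,.091),70.5);print(s['ft_torque'],s['contact_force'])"
```

```text
time_s: 17.02
eef_pos: [0.4724, -0.2739, 0.091]
tcp_rot: [0.652, 0.758, 0.0, 0.001]
contact_force: [3.6, -2.1, 6.1]
opening: 0.158
finger_force: 32.1
turn [ 1.00e-03  2.00e-03 -1.08e+00] shift [ 0.7 -0.3 -0. ] pos [ 0.4724 -0.2739  0.091 ] t 17.02
[-0.40316266 -0.73834153  0.11719104] [ 3.57147698 -2.06166934  6.07798614]
```

```bash
python3 -m inch '[[-1,0,0,0,0,0,0.03],[-1,0,0,0,0,0,0.01],[-1,0,0,0,0,0,0],[-1,0,0,0,0,0,0],[-1,0,0,0,0,0,0],[-1,0,0,0,0,0,0],[-1,0,0,0,0,0,0],[-1,0,0,0,0,0,0],[-1,0,0,0,0,0,0],[-1,0,0,0,0,0,0]]'; python3 -c "
from h import *
s=observe();go((.4716,-.274,.091),70.5);print(s['ft_torque'],s['contact_force'])
p,d,P=grab('wrist');save('w6',p,1.2)"
```

```text
time_s: 18.27
eef_pos: [0.4724, -0.274, 0.0909]
tcp_rot: [0.667, 0.745, -0.0, 0.001]
contact_force: [2.0, -1.5, 6.3]
opening: 0.155
finger_force: 33.6
turn [ 0.     0.002 -1.119] shift [ 0.7 -0.3 -0.1] pos [ 0.4724 -0.274   0.0909] t 18.27
[-0.44126237 -0.62146331  0.561768  ] [ 2.00444356 -1.48268979  6.29578351]
```

View pics/w6.png

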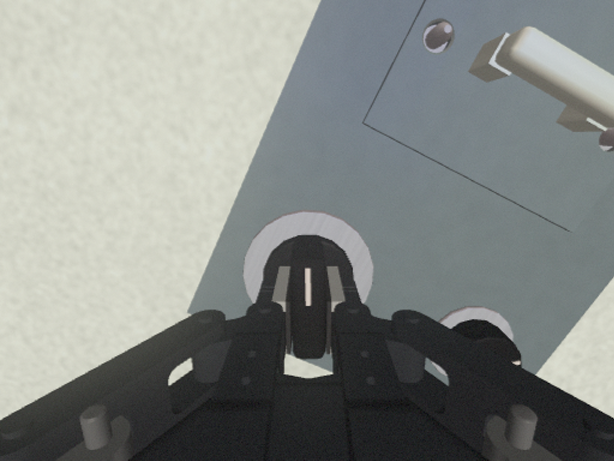

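The torque rise to 0.56 N m confirms the stop. The view shows the bar at (308,285) turned and held, with the cover in place. I'll release it.

```bash
python3 -m inch '[[1,0,0,0,0,0,0],[1,0,0,0,0,0,0],[1,0,0,0,0,0,0],[1,0,0,0,0,0,0],[1,0,0,0,0,0,0],[1,0,0,0,0,0,0],[1,0,0,0,0,0,0],[1,0,0,0,0,0,0]]' && python3 -m inch '[[1,0,0,-15,0,0,0],[1,0,0,-40,0,0,0],[1,0,0,-50,0,0,0],[1,0,0,-50,0,0,0],[1,0,0,-25,0,0,0],[1,0,0,0,0,0,0],[1,0,0,0,0,0,0]]'
python3 - <<'E'
from h import *
p,d,P=grab("wrist"); save("w7",p,1.5)
k=(P[...,2]>.108)&(P[...,2]<.122)&(np.hypot(P[...,0]-.4721,P[...,1]+.2738)<.03)
print(cv2.minAreaRect((P[k][:,:2]*1000).astype(np.float32)),k.sum())
E
```

```text
time_s: 19.32
eef_pos: [0.4717, -0.2734, 0.0903]
tcp_rot: [0.668, 0.745, -0.0, -0.0]
contact_force: [-0.4, 0.6, -0.1]
opening: 0.997
finger_force: 0.0
time_s: 20.2
eef_pos: [0.4713, -0.2732, 0.2698]
tcp_rot: [0.668, 0.745, -0.0, -0.0]
contact_force: [-0.5, 0.6, -0.8]
opening: 1.001
finger_force: 0.0
((471.42999267578125, -273.60699462890625), (14.357991218566895, 45.35771942138672), 70.53441619873047) 512
```

View pics/w7.png

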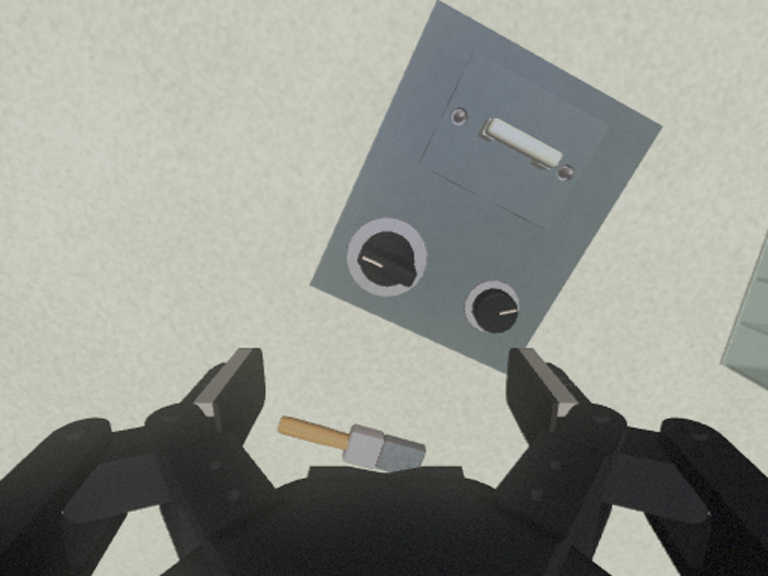

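The knob bar at (387,260) is back at rest (70.5°, same as at the start). The cover lies seated over both pins, at (459,117) and (565,172), and the dial is untouched.

```bash
python3 -c "
from cell import *
print(sign_off())"
```

```text
the job is handed in; nothing more can be done
None
```

The cover lies flush over both pins, the start knob was held at its stop for about a second and sprang back to rest, and the job is handed in at about 20 s; the verdict was not shown.

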